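# Put the whetstone away in its case

### The arm

A 6-joint arm with a two-finger parallel gripper is mounted at the origin on a cart in front of the work surface, level with it; the furniture and walls round the work are solid. World frame = base frame: x ahead of the robot, y to its left, z up, the work surface at z = 0. Lengths are in m, angles in rad, forces in N, time in s.
With the tool pointing down it reaches from about 0.35 to 0.85 m from the base axis. Payload 8.1 kg.
Tool frame: the origin (TCP) lies on the front face of the gripper's body, between the roots of the fingers; the fingertips stand 84 mm ahead of it and the grasp point (between the pads) lies 65 mm ahead of it; x points along the fingers, y is the direction in which the jaws open and shut, and the axes are right-handed (so a half turn about x gives the same grasp; the last joint's range is limited). The gripper opens to 93 mm and grips with 3 to 60 N. Pads are 15 mm wide; open, the fingers measure 128 mm over their backs; the gripper's body (75 mm by 188 mm) begins 65 mm behind the grasp point.
Start: joints at [1.185, 0.13, 1.488, -0, 1.523, -0.085], TCP at [0.178, 0.573, 0.303] pointing down, gripper open.
Joint ranges: [-2.96, 2.96], [-0.89, 2.26], [0.02, 2.5], [-1.34, 4.48], [0, 2.73], [-2.66, 2.66]. Speed limits (rad/s): [2.39, 2.39, 2.79, 3.14, 3.14, 3.14].

### API

Orientations are given as a rotation vector (axis times angle).
In Python, from plant import telemetry, read_camera, camera_params, robot gives the robot as it stands.
- The arm moves only by the tool step_arm, never from a script. Its argument "commands" is a list of rows, each an object with "xyz": the shift along the tool's x, y, z in mm, a list of three; "turn": the turn, a rotation vector about the tool's x, y, z in rad, a list of three; "grip": the finger opening in mm, from 0 to 93. In form: [{"xyz": [dx, dy, dz], "turn": [ax, ay, az], "grip": grip}, ...]. A call has 1 to 12 rows; each row is the pose to reach, as a shift and turn from the pose commanded when the call began, along the tool's axes at that moment; what a row does not reach only later rows make up. A row lasts 1/8 s, in which the tool goes at most 62.5 mm and 10.7 degrees, less where a joint would pass 70% of its speed; a pose out of reach is approached as far as the arm can. A call with a gripper value outside its range is refused whole. The fingers move at their own pace and stop on an object; "force" is the grip in N (left out, the last holds). Time passes only in rows, so rows that repeat a pose let the fingers close. It gives the time, the measured TCP pose, the force and the opening at its end, in the units of the state.
- telemetry.read_state(): the state, without advancing time (a new reading comes with each control period).
- read_camera(name): name is "scene" or "top" or "wrist"; returns the picture (400x640x3 uint8, red, green, blue); there is no depth.
- camera_params(name): a dict with "mtx" (3x3 intrinsics, pixels), "rvec" (rotation vector, rad) and "tvec" (3), from world to camera coordinates, as OpenCV has them. Camera axes: x right, y down, z forward; pixel columns grow to the right and rows downward; lengths in m; the calibration is good to about 2 mm. A picture is of the moment at which its call begins: read the wrist's pose just before it. camera_params takes no time and is no camera call; for the wrist camera it gives the pose at the moment of the call.
- robot.close_job(): hands the job in, once; it reports no verdict.
The state is a dict: "t": time; "q": joint angles; "dq": joint speeds; "joint_torque": joint torques, N m; "tool_pos": TCP position; "orientation": TCP orientation; "force": force on the tool from outside, world axes, zero at the start; "wrist_torque": the same for the moment, N m; "opening": finger opening in m.
Only numpy, scipy, OpenCV 4.12 (cv2) and the standard library are available. Lean on these libraries where they do the work, as an engineer would, in place of code of your own. Each camera call takes 0.05 s, during which the arm holds its last target. There are 200 camera calls.

### The job

Put the whetstone that lies on the open bench to the right of the case away in the low wooden case that stands open in front of you: set it down gently, stone side up, flat on the floor of the case so that nothing stands above the rim, let go of it, and then close the lid fully. Leave the sanding block where it lies.

Things in the scene. Friction and masses are not known exactly. Their poses are not given: they have to be found in the camera images.
- whetstone: Whetstone in a wooden tray, loose, about 0.3 kg, 60 x 150 x 30 mm: the tray is 60 x 150 mm and 14 mm high; the dark grey stone on it, 46 x 136 mm, reaches from 14 to 30 mm height and is gripped from above across its 46 mm. Lies flat on the bench (height 0), stone up. Origin: centre of the underside; y along its length, z up.
- sanding_block: Cork sanding block, a plain light brown block 56 x 100 x 28 mm, loose on the bench beside the whetstone; either may be the one nearer the case. It stays where it is. Origin: centre of the underside; its y axis runs along its length, z up.
- case: Low wooden case, fixed on the bench, without lid 126 mm (its x) x 201 mm (its y, lengthwise) x 46 mm high; walls 8 mm, floor 6 mm, so inside 110 x 185 mm and 40 mm deep. Origin: centre of the underside; z up, x points away from the robot. The lid's hinge line runs along y on the far upper edge, at x = +63 mm, z = 46 mm.
- case_lid (a joint): Lid's hinge angle, rad: 0 shut (flat on the rim), 1.57 upright; starts at 1.7 to 1.95, leaning away from the robot; stop at 2.05. A flat board 10 mm thick, 201 mm along the hinge, reaching 128 mm from the hinge line, no knob; shut, its top is 56 mm above the bench. Stiff hinge (0.16 N m): stays where left; 1 to 3 N at its free edge moves it. Push it over from behind, then press it down.
Mind the look-alikes: they are no part of the job. Of the things that look like the whetstone, the largest one is meant.

How it is judged:
On the way, in this order (a step that is already met when the one before it is completed fails the run):
1. the whetstone lies flat in the case below the rim, stone side up, let go of, with the lid still open (horizontal distance between whetstone and case below 0.05 m and z of whetstone in the frame of case below 0.012 m and angle between whetstone's own z axis and vertical below 0.17 rad and contact force between the fingers and whetstone below 0.1 N and linear speed of whetstone below 0.03 m/s and value of joint case_lid above 1 rad), for 0.1 s.
2. the lid is shut (value of joint case_lid below 0.06 rad), for 0.1 s.
At the end, for the whole second after the job is handed in: The lid is shut to within 0.06 rad (about 7 mm at its free edge); the whetstone lies at rest inside the case, stone side up, its underside within 6 mm of the case's floor and tilted less than 10 degrees, its centre within 50 mm of the case's centre; the sanding block is within 30 mm of where it was (value of joint case_lid below 0.06 rad and horizontal distance between whetstone and case below 0.05 m and z of whetstone in the frame of case below 0.012 m and angle between whetstone's own z axis and vertical below 0.17 rad and linear speed of whetstone below 0.03 m/s and distance of sanding_block from where it was at the start of the episode below 0.03 m); the robot touches nothing.
It fails at once if the sanding block is moved by 30 mm or more (distance of sanding_block from where it was at the start of the episode above 0.03 m).
It fails at once if the whetstone is dropped into the case (comes down inside it faster than 0.6 m/s) (horizontal distance between whetstone and case below 0.06 m and z of whetstone in the frame of case below 0.05 m and linear speed of whetstone above 0.6 m/s).
It also fails if it takes over 51 s, if anything falls off the work surface, if the arm or the gripper's body presses on something with over 40 N, if the wrist force passes 120 N, or if a joint passes its speed limit or range.

## Working session

There is one attempt and no reset: what is moved stays moved. The work goes in short steps, Python scripts to look and compute and a tool call to move; the robot and the scene stay as the last step left them, time stands still between calls to the robot, and variables do not carry over. Pictures are saved under pics/ and viewed, about 8 in all and at most 12, crops included, and the job is handed in when it is done.

Besides the shell and the picture viewer there is one more tool, called after "Emit:" as name([rows], argument=value, ...), one row to a line, values as JSON. step_arm: Moves the arm, as the interface text tells. Its arguments: {"type":"object","properties":{"commands":{"type":"array"},"force":{"type":"number"}},"required":["commands"]}

```bash
mkdir -p pics; ls
cat > h.py <<'E'
import numpy as np, cv2
from plant import telemetry, read_camera, camera_params, robot
def snap(n,f):
    p=camera_params(n); im=read_camera(n); cv2.imwrite(f'pics/{f}.png',im[:,:,::-1]); np.savez(f'pics/{f}.npz',**{k:np.array(p[k],float) for k in('mtx','rvec','tvec')}); return im,p
def load(f): return cv2.imread(f'pics/{f}.png'),dict(np.load(f'pics/{f}.npz'))
def ray(p,uv,z):
    R=cv2.Rodrigues(np.array(p['rvec'],float))[0];t=np.array(p['tvec'],float).ravel();c=-R.T@t
    uv=np.atleast_2d(np.array(uv,float)); d=np.c_[uv,np.ones(len(uv))]@np.linalg.inv(np.array(p['mtx'])).T@R
    return c+d*((z-c[2])/d[:,2])[:,None]
def proj(p,X): return cv2.projectPoints(np.atleast_2d(np.array(X,float)),np.array(p['rvec'],float),np.array(p['tvec'],float),np.array(p['mtx'],float),None)[0][:,0]
E
python3 - <<'E'
from h import *
a,_=snap('scene','s0');b,_=snap('top','t0')
cv2.imwrite('pics/both0.png',cv2.resize(np.vstack([a,b])[:,:,::-1],(480,600)))
s=telemetry.read_state();print(s['t'],s['tool_pos'],s['orientation'],s['opening'],s['force'])
E
```

```text
pics
0.1 [0.17763067 0.57269251 0.3017899 ] [ 0.23481891  1.55822115 -0.23744   ] 0.0930190245589147 [-0.2188018   0.92244922  0.19271952]
```

View pics/t0.png

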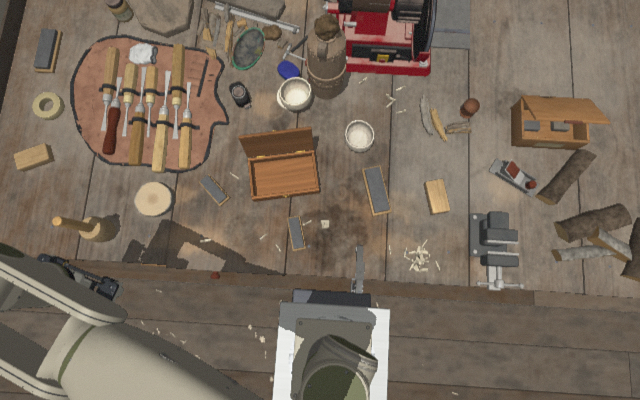

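View pics/s0.png

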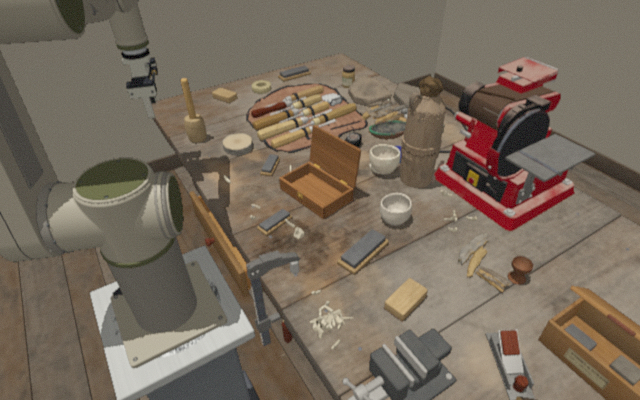

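Top view: case around (284,175) with its lid leaning away. The large whetstone is at (376,190), with the cork block to its right at (437,196). Smaller look-alikes are at (296,233) and (213,190), and bowls at (360,136) and (295,95).

Run:
```python
from h import *
im,p=load('t0')
R=cv2.Rodrigues(p['rvec'])[0];print('cam',-R.T@p['tvec'].ravel())
hsv=cv2.cvtColor(im,cv2.COLOR_BGR2HSV).astype(int)
def rect(mask,box,z,name):
    m=np.zeros(mask.shape,np.uint8);x0,y0,x1,y1=box;m[y0:y1,x0:x1]=mask[y0:y1,x0:x1]
    m=cv2.morphologyEx(m,cv2.MORPH_OPEN,np.ones((3,3),np.uint8))
    c=max(cv2.findContours(m,0,cv2.CHAIN_APPROX_NONE)[0],key=cv2.contourArea)
    q=ray(p,c[:,0],z)[:,:2].astype(np.float32)*1000
    r=cv2.minAreaRect(q);print(name,np.round(r[0],1),np.round(r[1],1),round(r[2],1),len(c)); 
grey=((hsv[...,1]<60)&(hsv[...,2]>50)&(hsv[...,2]<130)).astype(np.uint8)
for px in((376,190),(437,196),(296,100+133),(255,185),(284,172),(253,190),(345,200)):print(px,hsv[px[1],px[0]])
rect(grey,(355,160,398,222),.03,'stone')
cork=((hsv[...,2]>140)&(hsv[...,1]>70)).astype(np.uint8)
rect(cork,(415,170,460,225),.028,'cork')
print('case px corners guess',np.round(ray(p,[(250,158),(315,152),(319,192),(252,199)],.046),3))
print('bowls',np.round(ray(p,[(360,136),(295,95),(326,50)],.05),3))
v=np.hstack([cv2.resize(im[110:220,220:360],None,fx=4,fy=4,interpolation=2)])
cv2.imwrite('pics/c0.png',v)
```

```text
cam [0.22436542 0.03061524 1.26982339]
(376, 190) [ 20   7 107]
(437, 196) [ 17  98 200]
(296, 233) [105   5 102]
(255, 185) [ 12 136  94]
(284, 172) [ 13 139 152]
(253, 190) [ 15 150  78]
(345, 200) [ 11  67 103]
stone [ 494.6 -103. ] [135.3  46.5] 15.7 110
cork [ 486.3 -284.8] [99.3 54.2] 14.3 93
case px corners guess [[0.561 0.282 0.046]
 [0.592 0.089 0.046]
 [0.471 0.068 0.046]
 [0.437 0.263 0.046]]
bowls [[ 0.65  -0.044  0.05 ]
 [ 0.77   0.163  0.05 ]
 [ 0.928  0.077  0.05 ]]
```

View pics/c0.png

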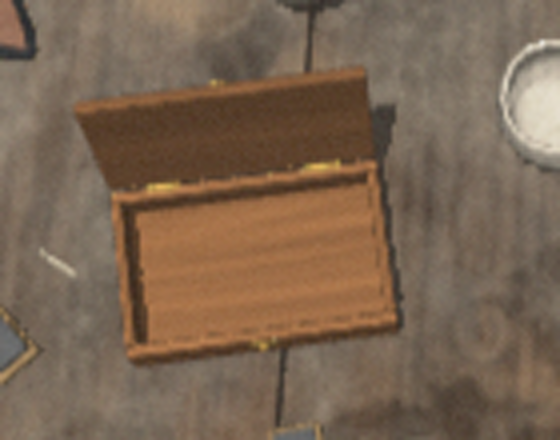

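```bash
cat >> h.py <<'E'
from scipy.spatial.transform import Rotation as Ro
def go(pos,yaw,jaw_sign=None):
    """shift (mm) and turn (rad) in tool axes to reach TCP pos, tool down, jaw axis at yaw (deg)"""
    s=telemetry.read_state();R=Ro.from_rotvec(s['orientation']).as_matrix()
    y=np.array([np.cos(np.radians(yaw)),np.sin(np.radians(yaw)),0]);x=np.array([0,0,-1.])
    T=np.c_[x,y,np.cross(x,y)]
    print('shift',np.round(1000*R.T@(np.array(pos)-s['tool_pos']),1),'turn',np.round(Ro.from_matrix(R.T@T).as_rotvec(),3))
E
python3 - <<'E'
from h import *
im,p=load('t0')
c=ray(p,[(249,160),(315,151.2),(320,191.2),(252.5,200)],.046)[:,:2]*1000
print(np.round(c,1)); 
n=c.mean(0);e=(c[0]+c[3]-c[1]-c[2])/2;f=(c[0]+c[1]-c[2]-c[3])/2
print('case',n,'len',np.linalg.norm(e),np.linalg.norm(f),'yaw',np.degrees(np.arctan2(-e[0],e[1])),np.degrees(np.arctan2(f[1],f[0])))
yaw=np.arctan2(-e[0],e[1]);ux=np.array([np.cos(yaw),np.sin(yaw)]);uy=np.array([-ux[1],ux[0]])
for th in(1.7,1.8,1.9,1.95,2.0):
    X=[np.r_[n/1000+ux*(.063-.128*np.cos(th))+uy*sy*.1005,.046+.128*np.sin(th)] for sy in(1,-1)]
    print(th,np.round(proj(p,X)).tolist(),'seen (240,136),(311,127.5)')
s=telemetry.read_state();R=Ro.from_rotvec(s['orientation']).as_matrix();print(np.round(R,3),s['q'])
for y in(105.7,-74.3):go([.4946,-.103,.20],y)
E
```

```text
[[554.9 284. ]
 [595.   88.7]
 [473.4  65.4]
 [434.4 261.4]]
case [514.42187294 174.88509962] len 199.583800206472 123.17506069879525 yaw 11.425201379459804 10.712047393995832
1.7 [[239.0, 141.0], [313.0, 131.0]] seen (240,136),(311,127.5)
1.8 [[239.0, 137.0], [312.0, 127.0]] seen (240,136),(311,127.5)
1.9 [[239.0, 133.0], [312.0, 124.0]] seen (240,136),(311,127.5)
1.95 [[239.0, 131.0], [312.0, 122.0]] seen (240,136),(311,127.5)
2.0 [[239.0, 129.0], [311.0, 120.0]] seen (240,136),(311,127.5)
[[-0.001  0.296  0.955]
 [-0.002  0.955 -0.296]
 [-1.    -0.002 -0.   ]] [ 1.18456721e+00  1.31071753e-01  1.48918976e+00 -4.63646561e-05
  1.52303076e+00 -8.53869215e-02]
shift [ 102.7 -551.2  503. ] turn [-0.575 -0.001  0.002]
shift [ 102.7 -551.2  503. ] turn [2.567e+00 2.000e-03 1.000e-03]
```

Emit:
step_arm([
  {"xyz": [83, -551, 503], "turn": [2.567, 0, 0], "grip": 80},
  {"xyz": [83, -551, 503], "turn": [2.567, 0, 0], "grip": 80},
  {"xyz": [83, -551, 503], "turn": [2.567, 0, 0], "grip": 80},
  {"xyz": [83, -551, 503], "turn": [2.567, 0, 0], "grip": 80},
  {"xyz": [83, -551, 503], "turn": [2.567, 0, 0], "grip": 80},
  {"xyz": [83, -551, 503], "turn": [2.567, 0, 0], "grip": 80},
  {"xyz": [83, -551, 503], "turn": [2.567, 0, 0], "grip": 80},
  {"xyz": [83, -551, 503], "turn": [2.567, 0, 0], "grip": 80},
  {"xyz": [83, -551, 503], "turn": [2.567, 0, 0], "grip": 80},
  {"xyz": [83, -551, 503], "turn": [2.567, 0, 0], "grip": 80},
  {"xyz": [83, -551, 503], "turn": [2.567, 0, 0], "grip": 80},
  {"xyz": [83, -551, 503], "turn": [2.567, 0, 0], "grip": 80},
])

```text
t: 1.6
tool_pos: [0.495, -0.1037, 0.2194]
orientation: [1.889, 0.568, -1.889]
force: [1.0, 0.3, 0.5]
opening: 0.0798
```

Run:
```python
from h import *
s=telemetry.read_state();print(s['t'],s['tool_pos'],s['q'])
go([.4946,-.103,.22],-74.3)
```

```text
1.6 [ 0.49498687 -0.10371768  0.219359  ] [-3.08087274e-01 -7.02880563e-02  1.84723411e+00  2.22660974e-04
  1.36471435e+00  6.78511803e-01]
shift [-0.6 -0.8 -0.1] turn [ 0.31 -0.    0.  ]
```

Emit:
step_arm([
  {"xyz": [0, 0, 0], "turn": [0.155, 0, 0], "grip": 80},
  {"xyz": [0, 0, 0], "turn": [0.31, 0, 0], "grip": 80},
  {"xyz": [0, 0, 0], "turn": [0.31, 0, 0], "grip": 80},
])

```text
t: 1.98
tool_pos: [0.4944, -0.1018, 0.2193]
orientation: [2.07, 0.294, -2.072]
force: [-0.2, -0.8, 0.3]
opening: 0.0802
```

Run:
```python
from h import *
im,p=snap('wrist','w1');snap('top','t1')
R=cv2.Rodrigues(np.array(p['rvec'],float))[0];print('cam',-R.T@np.array(p['tvec']).ravel(),R[2])
X=[[.4946,-.103,.03]]
print(proj(p,X))
go([.4946,-.103,.22],-74.3)
```

```text
cam [ 0.56350169 -0.08159369  0.30137733] [-0.24666993 -0.07025141 -0.96654989]
[[320.86894186 202.9724023 ]]
shift [-0.4  1.5  0.3] turn [0.011 0.    0.   ]
```

View pics/w1.png

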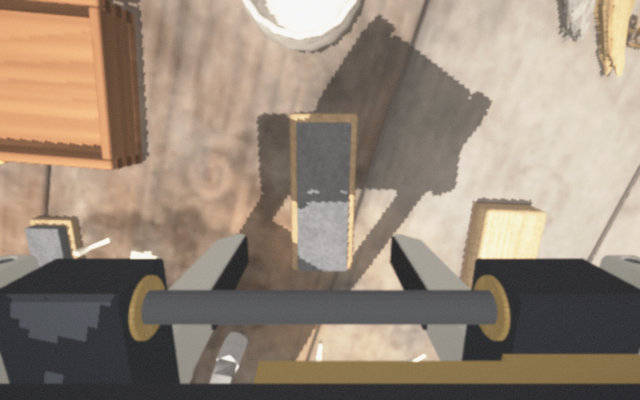

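Run:
```python
from h import *
im,p=load('w1')
g=cv2.cvtColor(im,cv2.COLOR_BGR2HSV)
for r in(140,170,215,240):print(r,[(c,g[r,c].tolist()) for c in list(range(288,304,2))+list(range(344,362,2))])
q=ray(p,[(300,122),(350,122),(350,270),(298,268)],.03);print(np.round(q*1000,1),q.mean(0))
```

```text
140 [(288, [14, 50, 102]), (290, [15, 85, 129]), (292, [17, 92, 144]), (294, [15, 89, 143]), (296, [14, 56, 123]), (298, [10, 8, 100]), (300, [50, 7, 103]), (302, [0, 5, 99]), (344, [0, 5, 103]), (346, [0, 5, 103]), (348, [150, 8, 101]), (350, [14, 40, 122]), (352, [15, 83, 156]), (354, [15, 87, 156]), (356, [15, 77, 135]), (358, [13, 60, 111]), (360, [14, 59, 100])]
170 [(288, [16, 44, 111]), (290, [16, 67, 130]), (292, [16, 88, 147]), (294, [16, 90, 145]), (296, [16, 70, 123]), (298, [15, 10, 99]), (300, [23, 10, 102]), (302, [160, 7, 106]), (344, [0, 5, 95]), (346, [30, 5, 97]), (348, [15, 15, 103]), (350, [16, 69, 137]), (352, [16, 86, 151]), (354, [16, 87, 141]), (356, [13, 64, 96]), (358, [13, 54, 85]), (360, [12, 63, 89])]
215 [(288, [13, 77, 195]), (290, [14, 81, 195]), (292, [19, 89, 233]), (294, [21, 75, 242]), (296, [20, 71, 236]), (298, [14, 20, 188]), (300, [0, 3, 185]), (302, [18, 7, 182]), (344, [8, 6, 170]), (346, [0, 5, 170]), (348, [16, 45, 164]), (350, [21, 78, 238]), (352, [21, 73, 241]), (354, [16, 74, 149]), (356, [14, 53, 136]), (358, [15, 53, 179]), (360, [15, 53, 198])]
240 [(288, [13, 86, 124]), (290, [13, 84, 128]), (292, [16, 93, 206]), (294, [21, 75, 241]), (296, [21, 73, 239]), (298, [15, 28, 181]), (300, [0, 4, 172]), (302, [6, 7, 172]), (344, [0, 5, 165]), (346, [13, 18, 173]), (348, [18, 79, 228]), (350, [21, 77, 241]), (352, [16, 88, 218]), (354, [17, 60, 221]), (356, [17, 56, 225]), (358, [17, 53, 226]), (360, [18, 52, 226])]
[[ 556.3  -67.2   30. ]
 [ 567.7 -106.9   30. ]
 [ 439.9 -147.2   30. ]
 [ 428.4 -100.    30. ]] [ 0.49810027 -0.10529281  0.03      ]
```

Run:
```python
from h import *
im,p=load('w1')
m=ray(p,[(323.3,140),(322.6,240)],.03);d=m[0]-m[1];print('yaw',np.degrees(np.arctan2(d[1],d[0])))
c=np.array([.497,-.1045]);print(m,)
print('lateral mm of line vs c', 1000*np.cross(d[:2]/np.linalg.norm(d[:2]),c-m[0,:2]))
go([.497,-.1045,.14],-74.3);go([.497,-.1045,.102],-74.3)
```

```text
yaw 15.862957811443723
[[ 0.54760079 -0.08976387  0.03      ]
 [ 0.46155225 -0.1142153   0.03      ]]
lateral mm of line vs c -0.3438687520818523
shift [79.6  3.6 -1.6] turn [0.011 0.    0.   ]
shift [117.6   3.7  -1.6] turn [0.011 0.    0.   ]<stdin>:5: DeprecationWarning: Arrays of 2-dimensional vectors are deprecated. Use arrays of 3-dimensional vectors instead. (deprecated in NumPy 2.0)
```

Emit:
step_arm([
  {"xyz": [40, 3.6, -1.6], "turn": [0.006, 0, 0], "grip": 80},
  {"xyz": [80, 3.6, -1.6], "turn": [0.006, 0, 0], "grip": 80},
  {"xyz": [105, 3.6, -1.6], "turn": [0.006, 0, 0], "grip": 80},
  {"xyz": [117, 3.6, -1.6], "turn": [0.006, 0, 0], "grip": 80},
  {"xyz": [117, 3.6, -1.6], "turn": [0.006, 0, 0], "grip": 80},
  {"xyz": [117, 3.6, -1.6], "turn": [0.006, 0, 0], "grip": 44},
  {"xyz": [117, 3.6, -1.6], "turn": [0.006, 0, 0], "grip": 42},
  {"xyz": [117, 3.6, -1.6], "turn": [0.006, 0, 0], "grip": 42},
  {"xyz": [117, 3.6, -1.6], "turn": [0.006, 0, 0], "grip": 42},
  {"xyz": [117, 3.6, -1.6], "turn": [0.006, 0, 0], "grip": 42},
], force=35)

```text
t: 3.32
tool_pos: [0.4974, -0.1046, 0.1032]
orientation: [2.075, 0.287, -2.074]
force: [-1.1, 0.8, 3.3]
opening: 0.0456
```

Run:
```python
from h import *
s=telemetry.read_state();print(s['tool_pos'],s['force'],s['opening'])
go([.497,-.1045,.102],-74.3)
im,p=snap('wrist','w2')
```

```text
[ 0.49738748 -0.10461715  0.10322577] [-1.05151898  0.7757332   3.32277928] 0.045621981028130816
shift [ 1.2 -0.2  0.3] turn [ 0.001 -0.    -0.   ]
```

Emit:
step_arm([
  {"xyz": [-30, 0, 0], "turn": [0, 0, 0], "grip": 42},
  {"xyz": [-65, 0, 0], "turn": [0, 0, 0], "grip": 42},
  {"xyz": [-100, 0, 0], "turn": [-0.17, 0, 0], "grip": 42},
  {"xyz": [-100, 0, 0], "turn": [-0.34, 0, 0], "grip": 42},
  {"xyz": [-100, 0, 0], "turn": [-0.51, 0, 0], "grip": 42},
  {"xyz": [-100, 0, 0], "turn": [-0.68, 0, 0], "grip": 42},
  {"xyz": [-100, 0, 0], "turn": [-0.85, 0, 0], "grip": 42},
  {"xyz": [-100, 0, 0], "turn": [-1.02, 0, 0], "grip": 42},
  {"xyz": [-100, 0, 0], "turn": [-1.19, 0, 0], "grip": 42},
  {"xyz": [-100, 0, 0], "turn": [-1.36, 0, 0], "grip": 42},
  {"xyz": [-100, 0, 0], "turn": [-1.49, 0, 0], "grip": 42},
  {"xyz": [-100, 0, 0], "turn": [-1.49, 0, 0], "grip": 42},
])

```text
t: 4.88
tool_pos: [0.4967, -0.1045, 0.202]
orientation: [1.065, 1.296, -1.066]
force: [-0.5, 0.3, -3.4]
opening: 0.0455
```

Run:
```python
from h import *
s=telemetry.read_state();print(s['tool_pos'],s['force'],s['opening'],s['q'])
n=np.array([.5144,.1749]);a=np.radians(11.1)
def T(x,y,z):return np.r_[n+x*np.array([np.cos(a),np.sin(a)])+y*np.array([-np.sin(a),np.cos(a)]),z]
go(T(-.04,0,.18),11.1)
im,p=snap('top','t2')
```

```text
[ 0.49669072 -0.1045342   0.20200757] [-0.52913513  0.34762229 -3.40632296] 0.04552094608482691 [-3.08419241e-01 -4.73815713e-02  1.85825903e+00 -1.04643221e-04
  1.33212169e+00 -5.01544657e-01]
shift [  22.1   31.  -270.8] turn [-0.001 -0.001  0.001]
```

Emit:
step_arm([
  {"xyz": [4, 6, -50], "turn": [0, 0, 0], "grip": 42},
  {"xyz": [8, 12, -100], "turn": [0, 0, 0], "grip": 42},
  {"xyz": [12, 18, -150], "turn": [0, 0, 0], "grip": 42},
  {"xyz": [16, 24, -200], "turn": [0, 0, 0], "grip": 42},
  {"xyz": [20, 29, -245], "turn": [0, 0, 0], "grip": 42},
  {"xyz": [22, 31, -271], "turn": [0, 0, 0], "grip": 42},
  {"xyz": [22, 31, -271], "turn": [0, 0, 0], "grip": 42},
])

```text
t: 5.8
tool_pos: [0.4747, 0.1688, 0.1803]
orientation: [1.065, 1.296, -1.066]
force: [1.0, -0.1, -3.1]
opening: 0.0461
```

```bash
cat >> h.py <<'E'
n=np.array([.5144,.1749]);a=np.radians(11.1)
def T(x,y,z):return np.r_[n+x*np.array([np.cos(a),np.sin(a)])+y*np.array([-np.sin(a),np.cos(a)]),z]
E
python3 - <<'E'
from h import *
s=telemetry.read_state();print(s['tool_pos'],s['force'],s['opening'])
im,p=snap('wrist','w3');im2,p2=snap('scene','s3')
go(T(-.007,0,.155),11.1);go(T(-.007,0,.107),11.1)
cv2.imwrite('pics/c3.png',cv2.resize(np.vstack([im,im2]),(480,600))[:,:,::-1])
E
```

```text
[0.47466495 0.16881061 0.18032484] [ 1.01049637 -0.1081147  -3.05547234] 0.0460533602379451
shift [25.6 33.  -0.2] turn [-0.001  0.     0.001]
shift [73.6 33.  -0.2] turn [-0.001  0.     0.001]
```

View pics/c3.png

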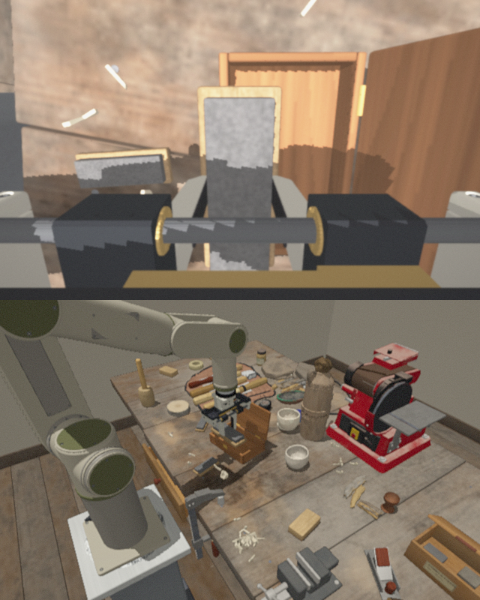

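Run:
```python
from h import *
im,p=load('w3')
ii=lambda q:np.c_[(q[:,:2]-n)@np.array([np.cos(a),np.sin(a)]),(q[:,:2]-n)@np.array([-np.sin(a),np.cos(a)])]*1000
print('tray end in case frame',np.round(ii(ray(p,[(267,116),(375,116)],.091)),1))
cv2.imwrite('pics/c3b.png',cv2.resize(im[50:300,250:560],None,fx=2.5,fy=2.4))
```

```text
tray end in case frame [[-66.1  74.2]
 [-10.   74.2]]
```

View pics/c3b.png

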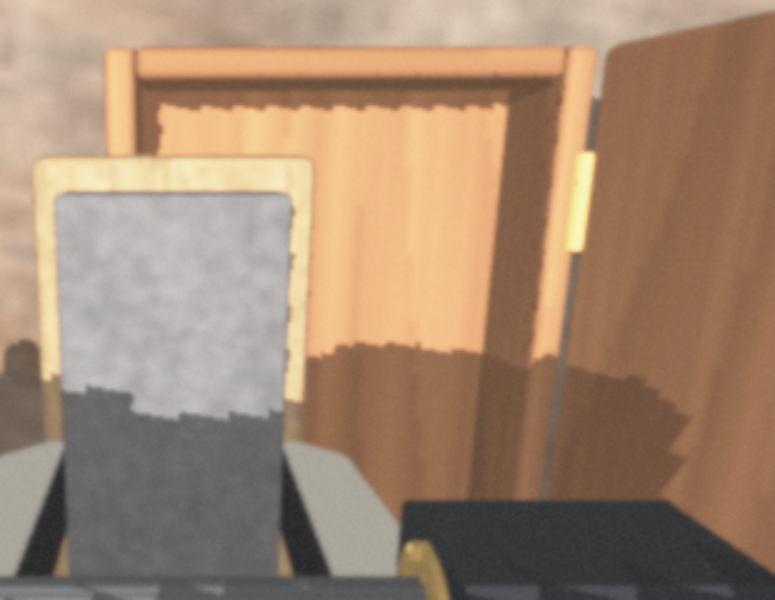

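Run:
```python
from h import *
im,p=load('w3')
ii=lambda q:np.c_[(q[:,:2]-n)@np.array([np.cos(a),np.sin(a)]),(q[:,:2]-n)@np.array([-np.sin(a),np.cos(a)])]*1000
f=lambda l:[(250+x/2.5,50+y/2.4) for x,y in l]
print('outer corners, right edge, inner corners',np.round(ii(ray(p,f([(105,48),(598,48),(566,250),(545,480),(137,78),(564,78)]),.046)),1))
```

```text
outer corners, right edge, inner corners [[-56.2 102.6]
 [ 68.7 102.6]
 [ 67.3  49.6]
 [ 70.  -20.2]
 [-48.2  95.2]
 [ 61.   95.1]]
```

Emit:
step_arm([
  {"xyz": [12, 18, -2], "turn": [0, 0, 0], "grip": 42},
  {"xyz": [25, 37, -2], "turn": [0, 0, 0], "grip": 42},
  {"xyz": [25, 37, -2], "turn": [0, 0, 0], "grip": 42},
  {"xyz": [32, 37, -2], "turn": [0, 0, 0], "grip": 42},
  {"xyz": [40, 37, -2], "turn": [0, 0, 0], "grip": 42},
  {"xyz": [48, 37, -2], "turn": [0, 0, 0], "grip": 42},
  {"xyz": [48, 37, -2], "turn": [0, 0, 0], "grip": 42},
])

```text
t: 6.78
tool_pos: [0.5108, 0.176, 0.133]
orientation: [1.065, 1.295, -1.066]
force: [-0.6, 0.3, -3.4]
opening: 0.0456
```

Run:
```python
from h import *
s=telemetry.read_state();print(s['tool_pos'],s['force'],s['wrist_torque'],s['opening'])
im,p=snap('wrist','w4');cv2.imwrite('pics/w4c.png',im[50:300,150:560,::-1])
go(T(-.003,.001,.109),11.1)
```

```text
[0.51081285 0.17599814 0.13298539] [-0.63042829  0.26861782 -3.41543254] [-0.0847207   0.05148073 -0.03597755] 0.045609125523889106
shift [23.4  0.9  0.8] turn [-0.     0.     0.002]
```

View pics/w4c.png

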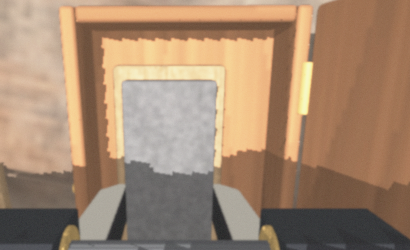

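Emit:
step_arm([
  {"xyz": [6, 2, 0], "turn": [0, 0, 0], "grip": 42},
  {"xyz": [12, 3, 0], "turn": [0, 0, 0], "grip": 42},
  {"xyz": [17, 3, 0], "turn": [0, 0, 0], "grip": 42},
  {"xyz": [20, 3, 0], "turn": [0, 0, 0], "grip": 42},
  {"xyz": [22, 3, 0], "turn": [0, 0, 0], "grip": 42},
  {"xyz": [22, 3, 0], "turn": [0, 0, 0], "grip": 42},
])

```text
t: 7.58
tool_pos: [0.5139, 0.1769, 0.1113]
orientation: [1.064, 1.295, -1.066]
force: [-5.7, -2.0, 4.8]
opening: 0.0454
```

Run:
```python
from h import *
s=telemetry.read_state();print(s['tool_pos'],s['force'],s['wrist_torque'],s['opening'])
```

```text
[0.51389884 0.17688682 0.11125421] [-5.69589753 -1.99266815  4.8435836 ] [-0.2813932   0.88006334  0.01199785] 0.045426560482430975
```

Emit:
step_arm([
  {"xyz": [1, 0, 0], "turn": [0, 0, 0], "grip": 42},
  {"xyz": [2, 0, 0], "turn": [0, 0, 0], "grip": 42},
  {"xyz": [2, 0, 0], "turn": [0, 0, 0], "grip": 42},
])

```text
t: 7.95
tool_pos: [0.514, 0.1769, 0.1112]
orientation: [1.064, 1.295, -1.066]
force: [-15.9, -4.2, 23.1]
opening: 0.0458
```

Run:
```python
from h import *
s=telemetry.read_state();print(s['tool_pos'],s['force'],s['wrist_torque'],s['opening'])
im,p=snap('scene','s5');snap('wrist','w5')
cv2.imwrite('pics/s5c.png',cv2.resize(im[90:230,230:400,::-1],None,fx=4,fy=4,interpolation=2))
```

```text
[0.51395264 0.17693887 0.11119066] [-15.9147022   -4.16737372  23.12467623] [-0.78189063  2.69955811  0.0081807 ] 0.045795062502993145
```

View pics/s5c.png

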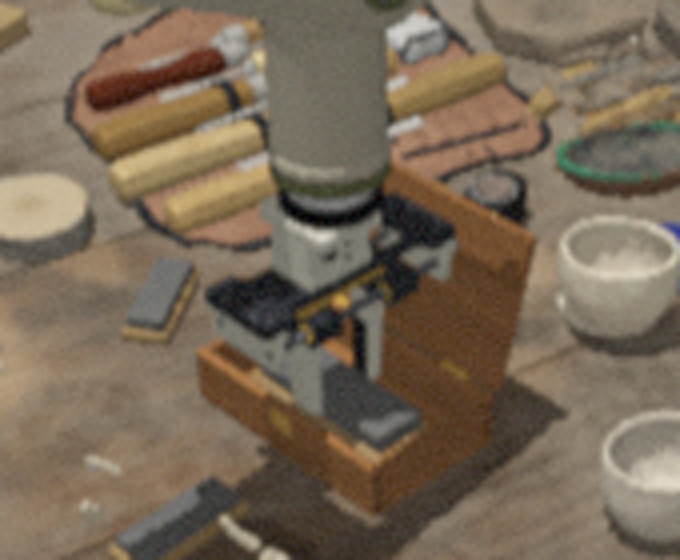

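Emit:
step_arm([
  {"xyz": [-1, -1.5, 0], "turn": [0, 0, 0], "grip": 42},
  {"xyz": [-1, -3, 0], "turn": [0, 0, 0], "grip": 42},
  {"xyz": [-0.5, -3, 0], "turn": [0, 0, 0], "grip": 42},
  {"xyz": [-0.5, -3, 0], "turn": [0, 0, 0], "grip": 42},
])

```text
t: 8.55
tool_pos: [0.513, 0.1767, 0.1113]
orientation: [1.068, 1.292, -1.062]
force: [2.0, -0.7, 9.8]
opening: 0.0455
```

Run:
```python
from h import *
s=telemetry.read_state();print(s['tool_pos'],s['force'],s['wrist_torque'],s['opening'])
```

```text
[0.51303339 0.17673072 0.11129305] [ 1.9810668  -0.68199322  9.76079119] [-0.12755748  0.11818131  0.03780816] 0.045457874467834385
```

Emit:
step_arm([
  {"xyz": [-1, 0.5, 0], "turn": [0, 0, 0], "grip": 46},
  {"xyz": [-1, 0.5, 0], "turn": [0, 0, 0], "grip": 50},
  {"xyz": [-1, 0.5, 0], "turn": [0, 0, 0], "grip": 51},
  {"xyz": [-1, 0.5, 0], "turn": [0, 0, 0], "grip": 51},
  {"xyz": [-1, 0.5, 0], "turn": [0, 0, 0], "grip": 51},
])

```text
t: 9.18
tool_pos: [0.5115, 0.1764, 0.11]
orientation: [1.065, 1.295, -1.066]
force: [0.2, -0.4, 0.3]
opening: 0.0506
```

Run:
```python
from h import *
s=telemetry.read_state();print(s['tool_pos'],s['force'],s['wrist_torque'],s['opening'])
go(T(-.004,.001,.2),11.1)
```

```text
[0.5115205  0.17639974 0.1100404 ] [ 0.1907992  -0.39578305  0.30203287] [-0.06555768  0.06411875 -0.04492383] 0.05059838929563928
shift [-90.   -1.5   1. ] turn [0.    0.    0.001]
```

Emit:
step_arm([
  {"xyz": [-15, 0, 0], "turn": [0, 0, 0], "grip": 51},
  {"xyz": [-40, 0, 0], "turn": [0, 0, 0], "grip": 51},
  {"xyz": [-80, 0, 0], "turn": [0, 0, 0], "grip": 51},
  {"xyz": [-130, 0, 0], "turn": [0, 0, 0], "grip": 30},
  {"xyz": [-175, 0, 0], "turn": [0, 0, 0], "grip": 0},
  {"xyz": [-180, 0, 0], "turn": [0, 0, 0], "grip": 0},
  {"xyz": [-180, 0, 0], "turn": [0, 0, 0], "grip": 0},
])

```text
t: 10.05
tool_pos: [0.5119, 0.1765, 0.2911]
orientation: [1.066, 1.294, -1.064]
force: [-0.8, 0.3, -0.7]
opening: 0.0157
```

Run:
```python
from h import *
s=telemetry.read_state();print(s['tool_pos'],s['force'],s['opening'])
im,p=snap('wrist','w6');im2,p2=snap('scene','s6');im3,_=snap('top','t6')
cv2.imwrite('pics/c6.png',np.hstack([cv2.resize(im,(400,250)),cv2.resize(im2[90:230,230:454],(400,250))])[:,:,::-1])
```

```text
[0.5118697  0.17649251 0.29113432] [-0.79871357  0.28183657 -0.65199216] 0.0157093331640022
```

View pics/c6.png

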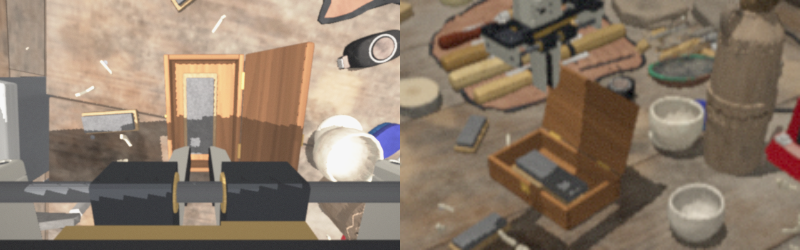

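Emit:
step_arm([
  {"xyz": [0, 50, 0], "turn": [0, 0, 0], "grip": 0},
  {"xyz": [0, 100, 0], "turn": [0, 0, 0], "grip": 0},
  {"xyz": [0, 150, 0], "turn": [0, 0, 0], "grip": 0},
  {"xyz": [0, 187, 0], "turn": [0, 0, 0], "grip": 0},
  {"xyz": [0, 187, 0], "turn": [0, 0, 0], "grip": 0},
  {"xyz": [30, 187, 0], "turn": [0, 0, 0], "grip": 0},
  {"xyz": [65, 187, 0], "turn": [0, 0, 0], "grip": 0},
  {"xyz": [87, 187, 0], "turn": [0, 0, 0], "grip": 0},
  {"xyz": [87, 187, 0], "turn": [0, 0, 0], "grip": 0},
  {"xyz": [87, 187, 0], "turn": [0, 0, 0], "grip": 0},
])

```text
t: 11.45
tool_pos: [0.6956, 0.2126, 0.205]
orientation: [1.066, 1.294, -1.064]
force: [-1.0, -0.2, 0.2]
opening: 0.0004
```

Emit:
step_arm([
  {"xyz": [0, -20, 0], "turn": [0, 0, 0], "grip": 0},
  {"xyz": [0, -35, 0], "turn": [0, 0, 0], "grip": 0},
  {"xyz": [0, -48, 0], "turn": [0, 0, 0], "grip": 0},
  {"xyz": [0, -60, 0], "turn": [0, 0, 0], "grip": 0},
  {"xyz": [0, -72, 0], "turn": [0, 0, 0], "grip": 0},
  {"xyz": [0, -84, 0], "turn": [0, 0, 0], "grip": 0},
  {"xyz": [0, -96, 0], "turn": [0, 0, 0], "grip": 0},
  {"xyz": [0, -108, 0], "turn": [0, 0, 0], "grip": 0},
  {"xyz": [0, -120, 0], "turn": [0, 0, 0], "grip": 0},
  {"xyz": [0, -132, 0], "turn": [0, 0, 0], "grip": 0},
  {"xyz": [0, -146, 0], "turn": [0, 0, 0], "grip": 0},
  {"xyz": [0, -146, 0], "turn": [0, 0, 0], "grip": 0},
])

```text
t: 12.95
tool_pos: [0.5507, 0.1842, 0.2029]
orientation: [1.064, 1.296, -1.066]
force: [1.6, 0.0, -0.6]
opening: 0.0004
```

Run:
```python
from h import *
s=telemetry.read_state();print(s['t'],s['tool_pos'],s['force'],s['opening'])
im,p=snap('wrist','w7');im2,p2=snap('scene','s7')
cv2.imwrite('pics/c7.png',np.hstack([cv2.resize(im,(400,250)),cv2.resize(im2[90:230,230:454],(400,250))])[:,:,::-1])
go(T(-.015,.0,.22),11.1)
```

```text
12.95 [0.55071181 0.1841683  0.20287101] [ 1.55966889  0.03116141 -0.61026668] 0.0003889008219637371
shift [-16.8 -53.4   2. ] turn [0.    0.    0.001]
```

View pics/c7.png

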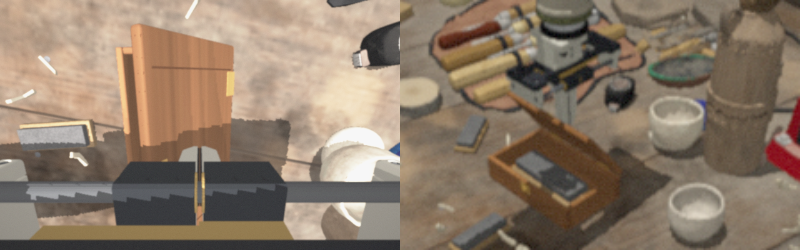

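Emit:
step_arm([
  {"xyz": [-25, 0, 0], "turn": [0, 0, 0], "grip": 0},
  {"xyz": [-48, 0, 0], "turn": [0, 0, 0], "grip": 0},
  {"xyz": [-48, -33, 0], "turn": [0, 0, 0], "grip": 0},
  {"xyz": [-35, -33, 0], "turn": [0, 0, 0], "grip": 0},
  {"xyz": [-20, -33, 0], "turn": [0, 0, 0], "grip": 0},
  {"xyz": [-5, -33, 0], "turn": [0, 0, 0], "grip": 0},
  {"xyz": [8, -33, 0], "turn": [0, 0, 0], "grip": 0},
  {"xyz": [20, -33, 0], "turn": [0, 0, 0], "grip": 0},
  {"xyz": [30, -33, 0], "turn": [0, 0, 0], "grip": 0},
  {"xyz": [40, -33, 0], "turn": [0, 0, 0], "grip": 0},
  {"xyz": [48, -33, 0], "turn": [0, 0, 0], "grip": 0},
  {"xyz": [48, -33, 0], "turn": [0, 0, 0], "grip": 0},
])

```text
t: 14.55
tool_pos: [0.5192, 0.1779, 0.1544]
orientation: [1.064, 1.295, -1.066]
force: [-0.8, -0.4, 0.2]
opening: 0.0006
```

Run:
```python
from h import *
s=telemetry.read_state();print(s['t'],s['tool_pos'],s['force'])
```

```text
14.55 [0.51917484 0.17789774 0.15444615] [-0.78368158 -0.3585748   0.2202291 ]
```

Run:
```python
from h import *
im,p=snap('wrist','w8');im2,p2=snap('scene','s8')
cv2.imwrite('pics/c8.png',np.hstack([cv2.resize(im,(400,250)),cv2.resize(im2[90:230,230:454],(400,250))])[:,:,::-1])
```

```text
(no output)
```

View pics/c8.png

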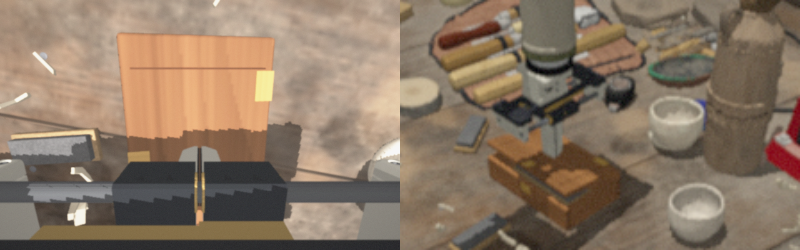

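Emit:
step_arm([
  {"xyz": [-20, 0, 0], "turn": [0, 0, 0], "grip": 0},
  {"xyz": [-20, -38, 0], "turn": [0, 0, 0], "grip": 0},
  {"xyz": [-10, -38, 0], "turn": [0, 0, 0], "grip": 0},
  {"xyz": [0, -38, 0], "turn": [0, 0, 0], "grip": 0},
  {"xyz": [6, -38, 0], "turn": [0, 0, 0], "grip": 0},
  {"xyz": [10, -38, 0], "turn": [0, 0, 0], "grip": 0},
  {"xyz": [13, -38, 0], "turn": [0, 0, 0], "grip": 0},
  {"xyz": [15, -38, 0], "turn": [0, 0, 0], "grip": 0},
  {"xyz": [15, -38, 0], "turn": [0, 0, 0], "grip": 0},
])

```text
t: 15.78
tool_pos: [0.4826, 0.1707, 0.1405]
orientation: [1.065, 1.294, -1.065]
force: [0.3, 0.2, 0.5]
opening: 0.0007
```

Run:
```python
from h import *
s=telemetry.read_state();print(s['t'],s['tool_pos'],s['force'])
```

```text
15.775 [0.48255665 0.1707049  0.14046804] [0.30982369 0.2287054  0.46715749]
```

Tip at 56.5 mm, which is about the shut lid's top. I'll press a little further until there is a clear force.

Emit:
step_arm([
  {"xyz": [1, 0, 0], "turn": [0, 0, 0], "grip": 0},
  {"xyz": [2, 0, 0], "turn": [0, 0, 0], "grip": 0},
  {"xyz": [2.5, 0, 0], "turn": [0, 0, 0], "grip": 0},
  {"xyz": [2.5, 0, 0], "turn": [0, 0, 0], "grip": 0},
])

```text
t: 16.27
tool_pos: [0.4827, 0.1708, 0.1401]
orientation: [1.065, 1.294, -1.065]
force: [-10.1, -3.0, 20.6]
opening: 0.0005
```

Solid stop at tip 56.1 mm with 20 N, so the lid is shut. Next I'll retreat and check.

Emit:
step_arm([
  {"xyz": [-20, 0, 0], "turn": [0, 0, 0], "grip": 0},
  {"xyz": [-60, 0, 0], "turn": [0, 0, 0], "grip": 0},
  {"xyz": [-110, 0, 0], "turn": [0, 0, 0], "grip": 0},
  {"xyz": [-150, -60, 0], "turn": [0, 0, 0], "grip": 0},
  {"xyz": [-150, -60, 0], "turn": [0, 0, 0], "grip": 0},
  {"xyz": [-150, -60, 0], "turn": [0, 0, 0], "grip": 0},
  {"xyz": [-150, -60, 0], "turn": [0, 0, 0], "grip": 0},
])

```text
t: 17.15
tool_pos: [0.4235, 0.159, 0.2864]
orientation: [1.064, 1.296, -1.067]
force: [-0.0, -0.2, 0.1]
opening: 0.0003
```

Run:
```python
from h import *
s=telemetry.read_state();print(s['t'],s['tool_pos'],s['force'],np.abs(s['dq']).max())
im,p=snap('wrist','w9');im2,p2=snap('scene','s9')
cv2.imwrite('pics/c9.png',np.hstack([cv2.resize(im,(400,250)),cv2.resize(im2[90:230,230:454],(400,250))])[:,:,::-1])
d=cv2.cvtColor(cv2.absdiff(im2[270:330,370:440],load('s0')[0][270:330,370:440,::-1].copy()),cv2.COLOR_RGB2GRAY);print('cork diff',d.mean())
```

```text
17.15 [0.42353852 0.15903803 0.28644672] [-0.03862447 -0.17868758  0.05680604] 0.015492463887605053
cork diff 2.361428571428571
```

View pics/c9.png

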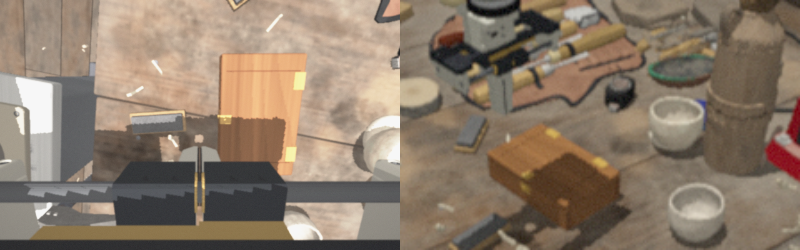

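The lid lies flat on the rim in both views, the robot is clear, and the cork block hasn't moved.

```bash
python3 -c "
from plant import robot;print(robot.close_job())"
```

```text
the job is handed in; nothing more can be done
None
```

The whetstone is in the case, stone side up, the lid is shut, and I've handed the job in at about 17 s of the 51 s allowed. I gripped the stone across its 46 mm and turned it to line up with the case. I set it on the floor, released it there with about 0 N on the wrist, then pushed the lid over from behind and pressed it down.

**Last checks:**
- **Whetstone:** the pictures after release showed it flat in the case, stone side up. It was not visible after the lid closed.
- **Lid:** pressing met a firm stop at a fingertip height of 56.1 mm (nominal 56 mm). In the last picture it lies flat on the rim.
- **Sanding block:** the scene picture around it is unchanged from the start.
- **Robot:** the arm is clear of everything, with the wrist force at about 0 N.

**Disagreements and surprises:**
- **Case position:** the top and wrist cameras disagreed by about 4–6 mm; I used a value in between, and it fitted.
- **Contact while lowering:** the gripper body appeared to push on the open lid, and the wrist force peaked at about 28 N, under the 40 N limit. I backed off before letting go.
- **Floor height:** the stone touched down with the tool about 2 mm higher than I expected. At release the tool settled to within 1 mm of the expected height.

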